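# Unhook the scoop holder for washing-up

## Task

The steel scoop holder hangs on the little counter stand by two keyhole slots in its back. Slide it sideways to the wide ends of the slots, draw it off the studs and set it down upright in the grey wash-up tub, without dropping it. The stand only stands loose on the table: do not shove or tip it, and leave the scoop and the dip cup beside it where they are.

Things in the scene. Friction and masses are not known exactly. Their poses are not given: they have to be found in the camera images.
- holder_mid (a point): Scoop holder: open-topped pocket of steel sheet, 80 (x) x 180 (y) x 80 mm (z), 0.3 to 0.5 kg, hung upright, underside 52 mm above the table, empty inside. Point: its middle, 40 mm above its underside. Axes: z up, x from front wall to back wall (to the stand's panel), y along its width. It must slide (easily, smooth studs) along its own +y, then draw off along its own -x.
- holder_front (a point): Middle of the top edge of the holder's front wall (4 mm thick, 80 mm high, 180 mm wide), 38 mm before and 40 mm above holder_mid; axes as there. The wall can be pinched here from above; behind it the pocket is open for 73 mm.
- holder_keys (a point): Point in the holder's back wall (3 mm) midway between the wide ends of its 2 level keyholes, 90 mm apart along y. Each: wide end 20 mm across, then a slot 9.5 mm high, 50 mm long, to +y. Studs sit in the slots (1.5 mm play in z), their heads 12 to 54 mm from the middles of the wide ends, unmeasured. Slid past those, the shanks stop hard 6 mm beyond the middles, where the heads still catch: back off.
- stand: Steel counter stand, loose, 2.6 kg; slides at about 15 to 22 N. Foot 150 (x) x 250 (y) x 6 mm; origin: centre of its underside, z up. Panel 250 wide, 152 high, front face at x = +20 mm, with the stud bar at z = 122 mm: 2 studs, shank 8 dia x 5 mm, head 16 dia x 3.5 mm. The bar is adjustable sideways, so this pose does not tell where the studs are. Heads in the wide ends have 2 mm to spare.
- tub_floor (a point): Grey plastic wash-up tub, open-topped, fixed, 200 (x) x 270 (y) mm, 50 mm high, walls 4 mm, rim flange up to 23 mm wider. Point: centre of its inner floor, 4 mm above the table; x along its short side, y along its long side, z up. The holder fits in with its long side along the tub's long side.
- scoop: Black measuring scoop, 147 x 61 x 30 mm, loose on the table in front of the stand; origin: centre of its underside, y along its length.
- dip_cup: Small white dip cup, 76 mm diameter, 47 mm high, loose on the table beside the stand on the +y side; origin: centre of its underside.

How it is judged:
By the outcome, as a careful person would: the job done as asked, in the order asked, and still so for the second after the job is handed in, with the robot touching nothing.
It also fails if it takes over 51 s, if anything falls off the work surface, if the arm or the gripper's body presses on something with over 40 N, if the wrist force passes 120 N, or if a joint passes its speed limit or range.

## Robot

A 6-joint arm with a two-finger parallel gripper is mounted at the origin on a cart in front of the work surface, level with it; the furniture and walls round the work are solid. World frame = base frame: x ahead of the robot, y to its left, z up, the work surface at z = 0. Lengths are in m, angles in rad, forces in N, time in s.
With the tool pointing down it reaches from about 0.275 to 0.825 m from the base axis. Payload 4.9 kg.
Tool frame: the origin (TCP) lies midway between the tips of the shut fingers; the grasp point (between the pads) lies 19 mm behind it (bot.grip_depth is the distance from the TCP to the grasp point, in m); y points along the fingers, x is the direction in which the jaws open and shut, and the axes are right-handed (so a half turn about y gives the same grasp; the last joint's range is limited). The gripper opens to 85 mm and grips with 20 to 120 N. Pads are 22 mm wide; open, the fingers measure 114 mm over their backs; the gripper's body (76 mm by 85 mm) begins 54 mm behind the grasp point. The pads swing forward as they close: fully open they stand 13 mm farther back than shut.
Start: joints at [1.171, 0.326, -0.193, 1.052, 0, 1.437], TCP at [0.144, 0.531, 0.231] pointing down, gripper open.
Joint ranges: [-2.65, 2.65], [-0.97, 1.79], [-1.3, 1.35], [-1.93, 2.1], [-1.47, 1.37], [-3.14, 3.14]. Speed limits (rad/s): [2.57, 2.57, 3.14, 3.14, 3.14, 3.14].

## Interface

Orientations are given as a unit quaternion [w, x, y, z].
In Python, from cell import bot gives the robot as it stands. Calls block until the motion is done:
- bot.move_pose(position, orientation): joint-space move of the TCP to a pose.
- bot.move_linear(position, speed=0.15, rotation=None, until_force=None): straight line of the TCP; rotation=None keeps the orientation; speed is the mean speed in m/s. With until_force (N) it stops when the force on the tool has changed by that much, and returns True; else False.
- bot.goto_joints(angles): joint-space move.
- bot.set_gripper(opening, grasp_force=None): opening from 0.0 (shut) to 1.0 (fully open); grasp_force is the grip in N (None keeps the last); returns when the fingers have stopped.
- bot.wait(seconds).
- bot.solve_ik(position, orientation): joint angles nearest the present ones, or None.
- bot.camera(name): name is "scene" or "top" or "wrist"; returns the picture (480x640x3 uint8, red, green, blue); there is no depth.
- bot.calibration(name): a dict with "mtx" (3x3 intrinsics, pixels), "extrinsics" (4x4, takes a point from world to camera coordinates); the wrist camera has in their place "hand_eye" (4x4, takes a point from camera to tool coordinates, whose origin is the TCP and whose axes are the tool frame's). Camera axes: x right, y down, z forward; pixel columns grow to the right and rows downward; lengths in m; the calibration is good to about 2 mm. A picture is of the moment at which its call begins: read the wrist's pose just before it. calibration takes no time and is no camera call.
A pose or a line that the arm cannot do raises bot.PlanningError and nothing moves.
- bot.close_job(): hands the job in, once; it reports no verdict.
Trained networks look in the newest picture that a camera, given by its name, has taken for a name from the list of things; names that differ only in an ending like _2 or _b are one class to them, and where a whole thing is asked for, a point or a joint stands for the part that bears it (a point fixed in the world has none). Each returns a list of dicts, best first, with "confidence" (0 to 1); they miss things now and then, are a little off and sometimes report something else, mostly with a low value. They report only what shows in the picture. A call takes as long as a camera call.
- bot.search_frame(camera, thing): "bbox" ([left, top, width, height] in pixels, round what is visible of it).
Readings, each from a call of its own:
- bot.read_clock(): time.
- bot.read_joint_positions(): joint angles.
- bot.read_joint_vel(): joint speeds.
- bot.read_joint_efforts(): joint torques, N m.
- bot.read_position(): TCP position.
- bot.read_tool_rot(): TCP orientation.
- bot.read_ft_force(): force on the tool from outside, world axes, zero at the start.
- bot.read_moment(): the same for the moment, N m.
- bot.read_gripper_width(): opening from 0.0 (shut) to 1.0 (fully open).
Only numpy, scipy, OpenCV 4.12 (cv2) and the standard library are available. Lean on these libraries where they do the work, as an engineer would, in place of code of your own. Each camera call takes 0.05 s, during which the arm holds its last target.

## Working session

There is one attempt and no reset: what is moved stays moved. The work goes in short steps, each a Python script; the robot and the scene stay as the last script left them, time stands still between calls to the robot, and variables do not carry over. Pictures are saved under pics/ and viewed, and the job is handed in when it is done.

```bash
ls; mkdir -p pics
cat > h.py <<'E'
import numpy as np, cv2
from cell import bot
def snap(c,n):
    im=bot.camera(c); cv2.imwrite(f'pics/{n}.png',cv2.cvtColor(im,cv2.COLOR_RGB2BGR)); return im
def ray(c,uv,z):
    k=bot.calibration(c);M=np.array(k['mtx']);E=np.array(k['extrinsics']);R=E[:3,:3];t=E[:3,3]
    C=-R.T@t; d=R.T@np.linalg.solve(M,[uv[0],uv[1],1.]); return C+d*(z-C[2])/d[2]
def proj(c,p):
    k=bot.calibration(c);M=np.array(k['mtx']);E=np.array(k['extrinsics'])
    q=M@(E[:3,:3]@np.asarray(p,float)+E[:3,3]); return q[:2]/q[2]
E
python3 - <<'E'
from h import *
for c in ['scene','top','wrist']:
    snap(c,c+'0')
    for t in ['holder_mid','stand','tub_floor','scoop','dip_cup']:
        print(c,t,[(np.round(d['bbox'],1),round(d['confidence'],2)) for d in bot.search_frame(c,t)][:2])
    k=bot.calibration(c)
    if c!='wrist':
        E=np.array(k['extrinsics']);print(-E[:3,:3].T@E[:3,3],np.array(k['mtx']).round(1).tolist())
    else: print(k)
print(bot.read_clock(),bot.read_tool_rot(),bot.grip_depth)
E
```

```text
pics
scene holder_mid [(array([253.3, 194. ,  64.8,  58.7]), 0.69)]
scene stand [(array([245.6, 181.7,  92.4,  86. ]), 0.72)]
scene tub_floor [(array([374. , 259.9, 146.9, 110.9]), 0.78)]
scene scoop [(array([237.5, 253.9,  32.1,  32. ]), 0.56)]
scene dip_cup [(array([223.8, 214.4,  19.7,  18.7]), 0.76)]
[-0.25292521 -0.5293449   0.84701785] [[451.1, 0.0, 321.3], [0.0, 451.1, 236.7], [0.0, 0.0, 1.0]]
top holder_mid [(array([226.5, 201.9,  69.4,  39.3]), 0.68)]
top stand [(array([212.5, 187.9,  96.7,  52.4]), 0.76)]
top tub_floor [(array([391.5, 190.8, 112.6,  83.2]), 0.93)]
top scoop [(array([239. , 273.7,  48.7,  23.6]), 0.89)]
top dip_cup [(array([187.6, 212.5,  26. ,  31.3]), 0.89), (array([227.4, 201.8,  70.7,  36.5]), 0.43)]
[0.34428001 0.02604162 1.40509626] [[490.4, 0.0, 315.3], [0.0, 490.4, 230.6], [0.0, 0.0, 1.0]]
wrist holder_mid []
wrist stand []
wrist tub_floor []
wrist scoop []
wrist dip_cup []
{'mtx': array([[419.37696451,   0.        , 319.05472402],
       [  0.        , 419.37696451, 236.50965439],
       [  0.        ,   0.        ,   1.        ]]), 'hand_eye': array([[ 9.99999959e-01, -2.54602211e-04,  1.32035810e-04,
         2.04468671e-04],
       [-2.05179768e-04, -3.13416225e-01,  9.49615832e-01,
        -1.42071185e-01],
       [-2.00392125e-04, -9.49615820e-01, -3.13416265e-01,
         8.00398263e-02],
       [ 0.00000000e+00,  0.00000000e+00,  0.00000000e+00,
         1.00000000e+00]])}
0.9 [ 0.56186847 -0.56183404 -0.42933885  0.42931862] 0.0187
```

View enlarged.

Run:
```python
import cv2
a=cv2.imread('pics/top0.png')[160:320,160:540];cv2.imwrite('pics/top0z.png',cv2.resize(a,None,fx=2.1,fy=2.1,interpolation=cv2.INTER_CUBIC))
a=cv2.imread('pics/top0.png')[180:305,180:320];cv2.imwrite('pics/top0y.png',cv2.resize(a,None,fx=4.5,fy=4.5,interpolation=cv2.INTER_CUBIC))
a=cv2.imread('pics/scene0.png')[170:300,210:350];cv2.imwrite('pics/scene0z.png',cv2.resize(a,None,fx=4.5,fy=4.5,interpolation=cv2.INTER_CUBIC))
```

```text
(no output)
```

View pics/top0z.png

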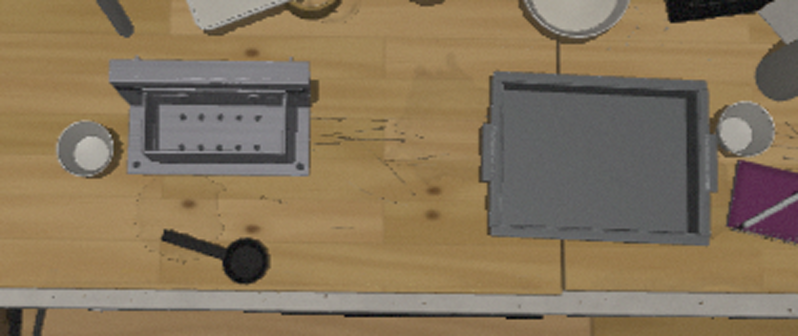

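View pics/top0y.png

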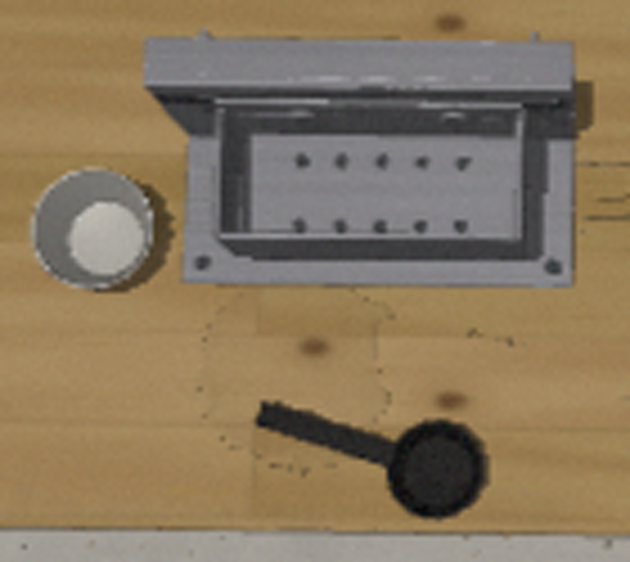

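View pics/scene0z.png

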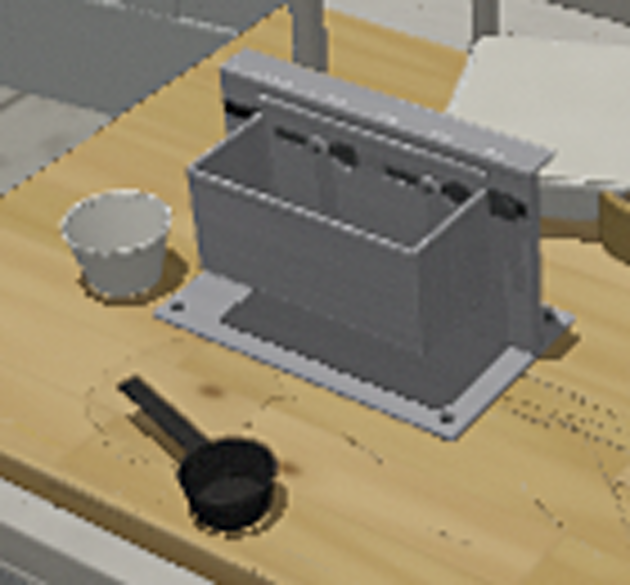

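View pics/scene0.png

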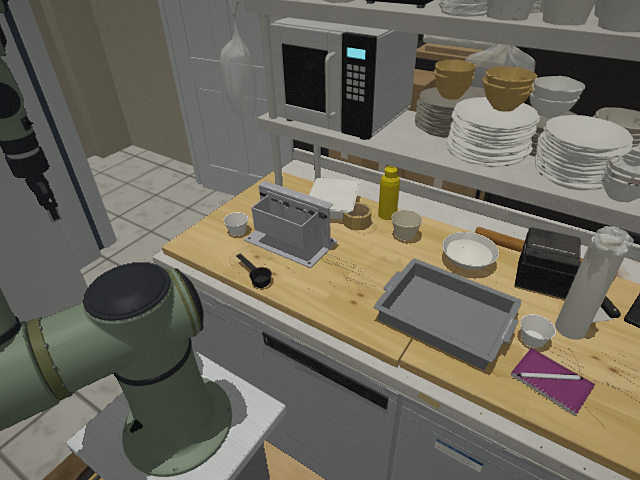

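View pics/wrist0.png

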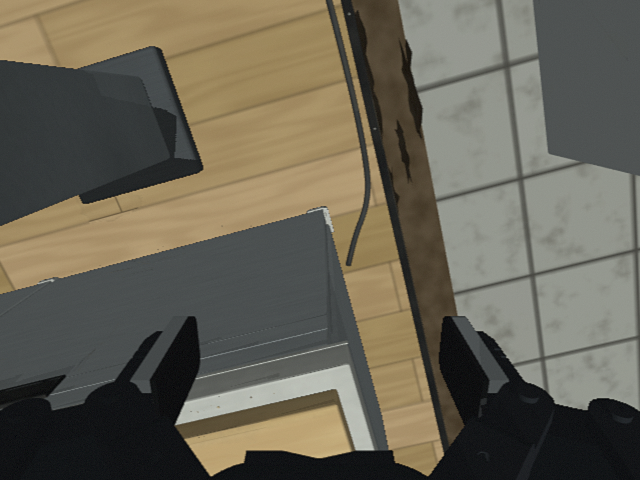

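Run:
```python
from h import *
f=lambda x,y:(180+x/4.5,180+y/4.5)
for n,p,z in [('FL',(218,237),.132),('FR',(521,239),.132),('BL',(218,101),.132),('BR',(524,103),.132),('footFL',(182,283),.006),('footFR',(573,287),.006),('panTL',(145,86),.152),('panTR',(574,94),.152)]:
    print(n,ray('top',f(*p),z).round(4))
g=lambda x,y:(160+x/2.1,160+y/2.1)
for p in [(490,72),(710,82),(708,243),(490,235)]: print('tub',ray('top',g(*p),.05).round(4))
from scipy.spatial.transform import Rotation as Ro
q=bot.read_tool_rot();print(Ro.from_quat(np.roll(q,-1)).as_matrix().round(3))
f=lambda x,y:(210+x/4.5,170+y/4.5)
print('scene');
for p in [(190,168),(416,248),(262,113),(486,185)]: print(ray('scene',f(*p),.132).round(4))
```

```text
FL [0.5409 0.2439 0.132 ]
FR [0.5422 0.0673 0.132 ]
BL [0.6219 0.2472 0.132 ]
BR [0.6233 0.0671 0.132 ]
footFL [0.5303 0.2872 0.006 ]
footFR [0.5311 0.0376 0.006 ]
panTL [0.6258 0.2863 0.152 ]
panTR [0.6247 0.0375 0.152 ]
tub [ 0.6702 -0.2046  0.05  ]
tub [ 0.6607 -0.5023  0.05  ]
tub [ 0.4433 -0.4894  0.05  ]
tub [ 0.4501 -0.2017  0.05  ]
[[ 0.263 -0.    -0.965]
 [ 0.965  0.     0.263]
 [ 0.    -1.     0.   ]]
scene
[0.5417 0.2431 0.132 ]
[0.5458 0.069  0.132 ]
[0.6182 0.2451 0.132 ]
[0.6247 0.0705 0.132 ]
```

```bash
cat >> h.py <<'E'
from scipy.spatial.transform import Rotation as Ro
def quat(R): return np.roll(Ro.from_matrix(R).as_quat(),1)
def frame(y,z):
    y=np.array(y,float);z=np.array(z,float);y/=np.linalg.norm(y);z/=np.linalg.norm(z);return np.c_[np.cross(y,z),y,z]
def wcam():
    k=bot.calibration('wrist');T=np.eye(4);q=bot.read_tool_rot();T[:3,:3]=Ro.from_quat(np.roll(q,-1)).as_matrix();T[:3,3]=bot.read_position()
    return T@k['hand_eye'],k['mtx']
def wray(W,M,uv,axis,val):
    d=W[:3,:3]@np.linalg.solve(M,[uv[0],uv[1],1.]);C=W[:3,3];return C+d*(val-C[axis])/d[axis]
E
python3 - <<'E'
from h import *
a=np.radians(27);R=frame([np.sin(a),0,-np.cos(a)],[-np.cos(a),0,-np.sin(a)])
cam=np.array([.42,.157,.32]);p=cam-R@np.array([0,-.142,.080]);print(p)
q=quat(R);print(bot.solve_ik(p,q))
bot.move_pose(p,q)
W,M=wcam();snap('wrist','w1');np.savez('w1.npz',W=W,M=M);print(W.round(3),bot.read_clock(),bot.read_joint_positions())
E
```

```text
[0.55574717 0.157      0.22979631]
[ 0.19374291  0.081068   -0.63670041  0.38938632 -0.08751989  0.17307008]
[[-0.001  0.704  0.71   0.42 ]
 [ 1.     0.     0.001  0.158]
 [ 0.001  0.71  -0.704  0.32 ]
 [ 0.     0.     0.     1.   ]] 2.9333 [ 0.19495801  0.08125977 -0.63635717  0.38963189 -0.08728828  0.17319155]
```

View pics/w1.png

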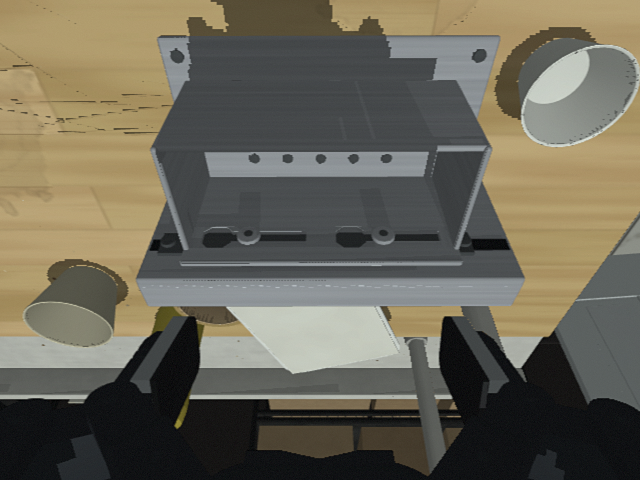

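Run:
```python
import cv2
a=cv2.imread('pics/w1.png')[215:275,180:480];cv2.imwrite('pics/w1z.png',cv2.resize(a,None,fx=2.66,fy=2.66*2,interpolation=cv2.INTER_CUBIC))
a=cv2.imread('pics/w1.png')[210:270,190:320];cv2.imwrite('pics/w1y.png',cv2.resize(a,None,fx=6,fy=6,interpolation=cv2.INTER_CUBIC))
a=cv2.imread('pics/w1.png')[210:270,320:450];cv2.imwrite('pics/w1x.png',cv2.resize(a,None,fx=6,fy=6,interpolation=cv2.INTER_CUBIC))
```

```text
(no output)
```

View pics/w1y.png

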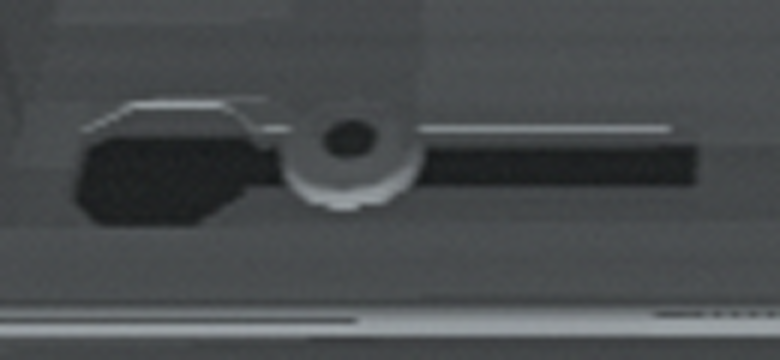

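View pics/w1x.png

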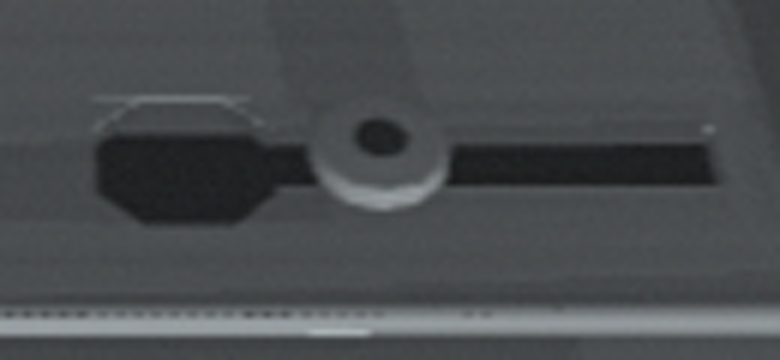

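Run:
```python
import cv2
im=cv2.imread('pics/w1.png')
a=im[135:165,140:205];b=im[135:165,440:505]
import numpy as np
cv2.imwrite('pics/w1c.png',np.vstack([cv2.resize(x,None,fx=9,fy=9,interpolation=cv2.INTER_NEAREST) for x in(a,b)]))
a=im[40:120,140:520];g=cv2.cvtColor(im,cv2.COLOR_BGR2GRAY)
for u in range(180,480,40): print(u,g[140:156,u])
```

```text
180 [73 72 71 71 70 71 76 78 74 69 70 67 68 68 70 68]
220 [ 73  71  69  69  68  72  74  74  72  71  66  68 127 146 145 147]
260 [ 74  74  71  70  69  72  76  77  74  72  67  72 146 148 147 150]
300 [ 74  74  72  67  72  73  77  77  75  74  68  72 147 147 147 147]
340 [ 74  74  72  70  70  72  75  74  75  74  69  73 148 148 145 147]
380 [ 75  75  73  69  70  73  76  75  76  75  71  89 147 149 150 148]
420 [ 75  74  73  71  72  75  76  77  75  73  71  89 151 151 149 147]
460 [ 80  81  79  75  75 104 137 145 154 153 148 103  62  63  62  63]
```

View pics/w1c.png

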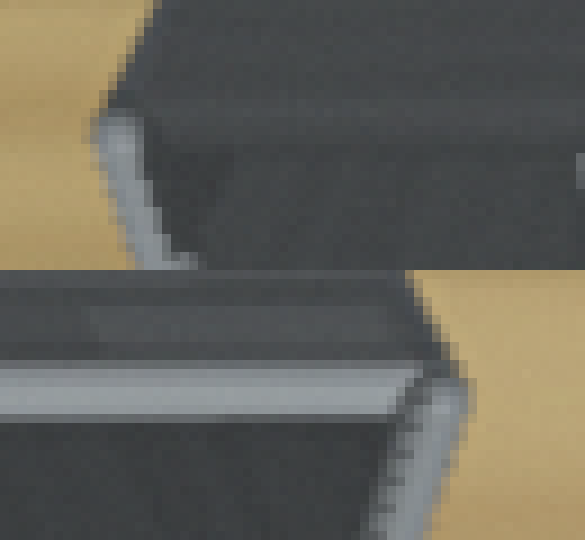

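Run:
```python
from h import *
z=np.load('w1.npz');W,M=z['W'],z['M']
for n,uv,h in [('FLo',(150.5,147.9),.132),('FRo',(492,148.2),.132),('r180',(180,147.8),.132),('r460',(460,148.1),.132)]:
    print(n,wray(W,M,uv,2,h).round(4))
for n,uv in [('wide1',(217.8,236)),('wide2',(350.8,236)),('stud1',(249.7,235)),('stud2',(382.7,235))]: print(n,wray(W,M,uv,2,.121).round(4))
# panel top front edge z=.152
im=cv2.imread('pics/w1.png',0)
for u in (160,200,300,400,480,500): print(u,im[255:310,u])
```

```text
FLo [0.5433 0.0694 0.132 ]
FRo [0.5434 0.2485 0.132 ]
r180 [0.5432 0.0849 0.132 ]
r460 [0.5433 0.2317 0.132 ]
wide1 [0.6199 0.0897 0.121 ]
wide2 [0.6198 0.1792 0.121 ]
stud1 [0.6189 0.1113 0.121 ]
stud2 [0.6189 0.2005 0.121 ]
160 [ 67  77  80  78  78  77  76  76  77  77  76  77  77  77  77  73  72  75
  77  77  77  77  78 104 129 134 140 140 138 138 160 162 142 144 146 145
 145 144 144 143 145 146 147 145 145 144 143 145 147 147 151 126  74  68
  71]
200 [ 75  76  75  76  75  67  95 116  82 148 147  86  73  70  69  71  70  77
  77  78  79  77  81 108 131 133 143 141 140 138 142 152 144 145 148 147
 146 146 148 147 148 150 149 145 146 146 144 145 144 150 152  96  73  75
  76]
300 [ 76  78  76  79  73  70  95  80 146 158 147  73  64  69  70  71  77  77
  77  80  78  77  84 112 130 110 140 143 144 141 145 164 148 147 145 147
 148 148 150 150 149 148 149 146 146 145 143 143 144 146 148 175 200 199
 198]
400 [ 77  77  71  70  66  72 102 114 149 149 120  71  68  70  72  75  78  78
  79  79  78  79  93 117 134 137 144 145 148 144 144 166 150 145 146 144
 146 147 147 148 150 149 144 143 142 141 142 141 140 146 152 133 149 153
 154]
480 [ 82  80  76  77  80  80  81  81  76  76  77  80  79  76  78  79  77  78
  77  79  80  75  93 119 136 139 146 145 146 144 146 149 149 145 143 145
 151 142 141 147 148 149 147 144 140 141 143 143 141 148 155  94  89  92
  92]
500 [ 80  78  78  77  79  82  82  80  80  79  78  80  80  79  80  78  79  77
  79  77  79  76  94 118 133 141 144 147 146 142 144 145 144 143 144 145
 147 142 142 146 149 146 145 143 139 144 144 142 142 147 149 151 152 153
 151]
```

Run:
```python
from h import *
R=frame([0,0,-1],[0,1,0]);q=quat(R)
p=[.5435,.159,.20]
bot.move_pose(p,q)
bot.set_gripper(0.4)
bot.move_linear([.5435,.159,.097],speed=.1,until_force=6)
print(bot.read_position(),bot.read_ft_force())
bot.set_gripper(0.15)
W,M=wcam();snap('wrist','w2');np.savez('w2.npz',W=W,M=M);print(bot.read_clock(),bot.read_joint_positions(),bot.read_ft_force(),bot.read_gripper_width())
```

```text
[0.54405947 0.15910165 0.09764621] [-0.11721158  0.81502623 -0.1542792 ]
6.4417 [ 1.54314269e-01  4.78077549e-01 -3.32284015e-01  7.60109983e-01
 -4.32696683e-06  1.72509266e+00] [0.21296299 0.53666988 0.40430484] 0.15016426459760768
```

View pics/w2.png

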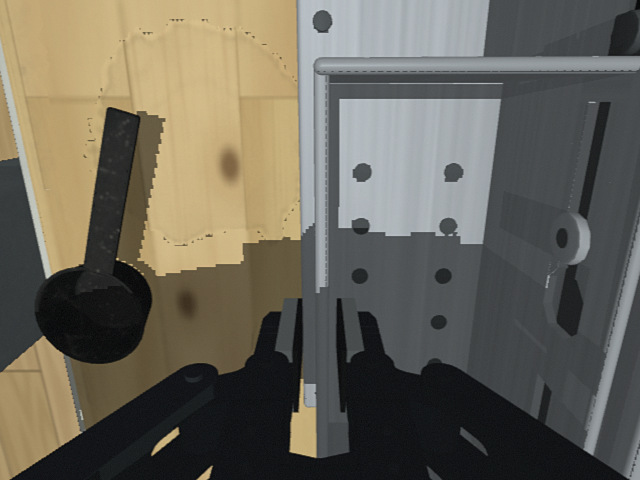

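Run:
```python
from h import *
bot.set_gripper(0.0,grasp_force=25)
print(bot.read_gripper_width(),bot.read_ft_force(),bot.read_position())
bot.set_gripper(0.0,grasp_force=70)
print(bot.read_gripper_width(),bot.read_ft_force(),bot.read_moment(),bot.read_position())
snap('top','t2');W,M=wcam();snap('wrist','w3');print(bot.read_clock())
for n in [ 'stand','scoop','dip_cup']: print(n,bot.search_frame('top',n)[:1])
```

```text
0.04803258209013388 [ 2.91444963 -0.25164463  0.15910965] [0.54448289 0.15898348 0.09732359]
0.03447267362119667 [ 5.21454021 -0.25911893 -0.24696625] [-0.09885283 -0.91058501  0.1311125 ] [0.54450474 0.15898469 0.09736424]
6.9833
stand [{'bbox': [267.5, 186.8, 42.4, 55.5], 'confidence': 0.81}]
scoop [{'bbox': [274.8, 275.7, 12.0, 20.4], 'confidence': 0.49}]
dip_cup [{'bbox': [188.7, 216.5, 24.3, 26.0], 'confidence': 0.98}]
```

View pics/w3.png

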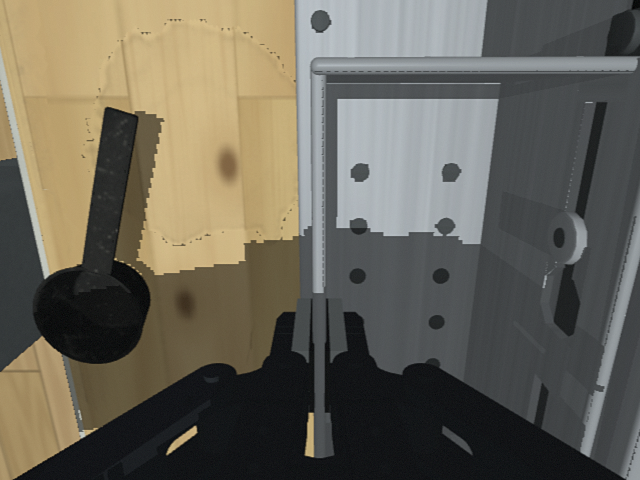

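Run:
```python
from h import *
for x,z in [(.544,.097),(.544,.0974),(.544,.0978),(.544,.0982)]:
    bot.move_linear([x,.159,z],speed=.01)
    print(x,z,bot.read_ft_force().round(2),bot.read_position().round(5))
print(bot.read_clock())
```

```text
0.544 0.097 [ 4.03 -1.24  1.1 ] [0.54447 0.15896 0.09726]
0.544 0.0974 [ 4.75 -0.27 -1.29] [0.54441 0.15896 0.09744]
0.544 0.0978 [ 6.22  0.2  -1.37] [0.54442 0.15897 0.0977 ]
0.544 0.0982 [ 6.15 -0.17 -2.94] [0.54439 0.15894 0.09788]
8.1333
```

Run:
```python
from h import *
for x,z in [(.545,.0982),(.546,.0982)]:
    bot.move_linear([x,.159,z],speed=.01)
    print(x,z,bot.read_ft_force().round(2),bot.read_moment().round(2),bot.read_position().round(5))
print(bot.read_clock())
```

```text
0.545 0.0982 [ 3.48 -0.46 -2.33] [-0.06 -0.75  0.13] [0.54442 0.15898 0.09779]
0.546 0.0982 [-0.54 -0.41 -0.82] [ 0.07  0.   -0.02] [0.5446  0.15908 0.09771]
8.6333
```

Run:
```python
from h import *
r=bot.move_linear([.546,.159+.0215,.0982],speed=.025,until_force=9)
print(r,bot.read_ft_force().round(2),bot.read_moment().round(2),bot.read_position().round(5))
W,M=wcam();snap('wrist','w4');snap('top','t4');print(bot.read_clock())
import subprocess
a=cv2.imread('pics/t4.png')[180:305,180:320];cv2.imwrite('pics/t4y.png',cv2.resize(a,None,fx=4.5,fy=4.5,interpolation=cv2.INTER_CUBIC))
```

```text
False [-3.38  0.46 -6.02] [0.2  1.03 0.16] [0.54524 0.18073 0.09779]
9.7417
```

View pics/w4.png

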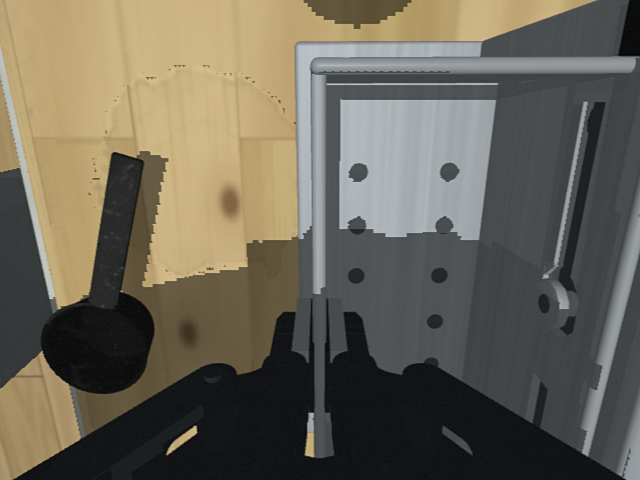

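View pics/t4y.png

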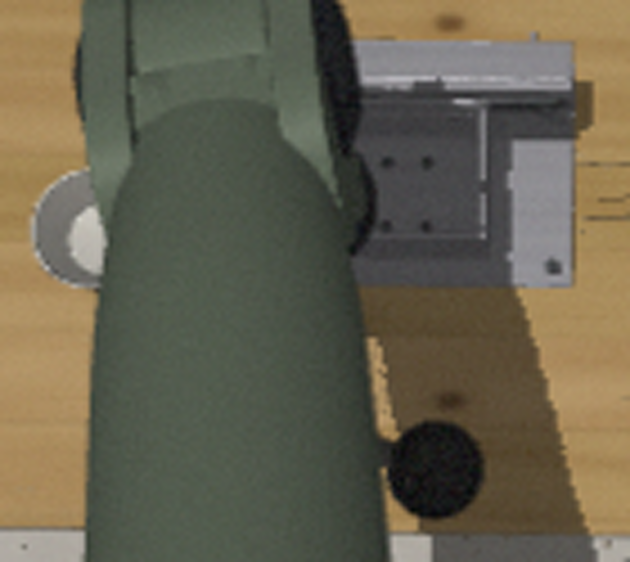

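Run:
```python
import cv2,numpy as np
o=[]
for n in('w3','w4'):
    a=cv2.imread(f'pics/{n}.png')[190:350,510:610];o.append(cv2.resize(a,None,fx=3.7,fy=3.7,interpolation=cv2.INTER_CUBIC))
cv2.imwrite('pics/c4.png',np.hstack(o))
```

```text
(no output)
```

View pics/c4.png

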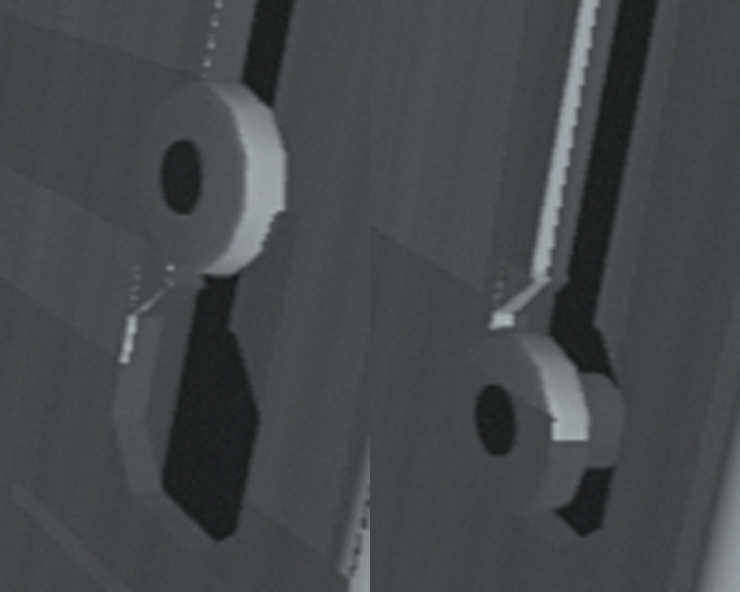

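Run:
```python
from h import *
bot.move_linear([.5455,.1810,.0982],speed=.02,until_force=8)
print(bot.read_ft_force().round(2),bot.read_position().round(5))
r=bot.move_linear([.530,.1810,.0982],speed=.02,until_force=9)
print(r,bot.read_ft_force().round(2),bot.read_moment().round(2),bot.read_position().round(5))
W,M=wcam();snap('wrist','w5');print(bot.read_clock())
```

```text
[-2.85 -0.85 -4.62] [0.54523 0.18081 0.09808]
False [ 0.42  0.88 -5.12] [ 0.04  0.17 -0.03] [0.53018 0.18104 0.09827]
10.9667
```

View pics/w5.png

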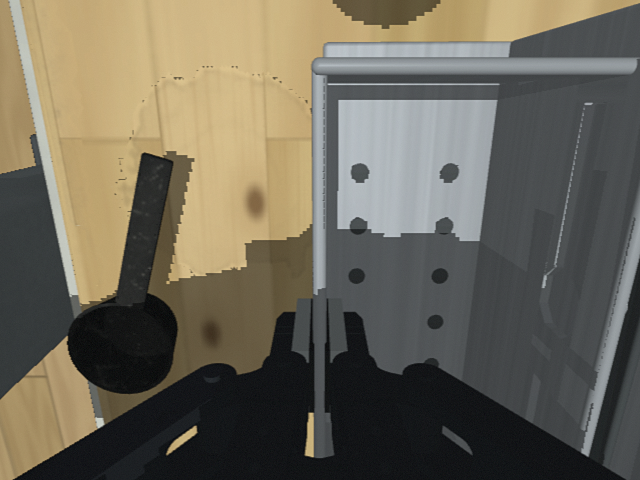

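```bash
python3 - <<'E'
from h import *
bot.move_linear([.490,.1810,.100],speed=.06,until_force=9)
r=bot.move_linear([.490,.1810,.250],speed=.12)
snap('top','t6')
print(r,bot.read_ft_force().round(2),bot.read_moment().round(2),bot.read_position().round(5))
Rz=Ro.from_euler('z',-1.6,degrees=True).as_matrix();R=frame([0,0,-1],[0,1,0])
bot.move_linear([.517,-.349,.250],speed=.2,rotation=quat(Rz@R))
W,M=wcam();snap('wrist','w6');np.savez('w6.npz',W=W,M=M);snap('top','t7');snap('scene','s7')
print(bot.read_ft_force().round(2),bot.read_moment().round(2),bot.read_position().round(5),bot.read_clock())
E
python3 - <<'E'
import cv2,numpy as np
a=cv2.imread('pics/t6.png')[170:320,170:320];b=cv2.imread('pics/t6.png')[170:320,370:520]
cv2.imwrite('pics/t6z.png',cv2.resize(np.hstack([a,b]),None,fx=2.6,fy=2.6,interpolation=cv2.INTER_CUBIC))
E
```

```text
False [-0.73 -0.26 -5.77] [0.01 0.16 0.02] [0.48948 0.18088 0.24913]
[-0.88  0.19 -4.66] [0.   0.18 0.01] [ 0.51709 -0.34859  0.25011] 16.1833
```

View pics/t6z.png

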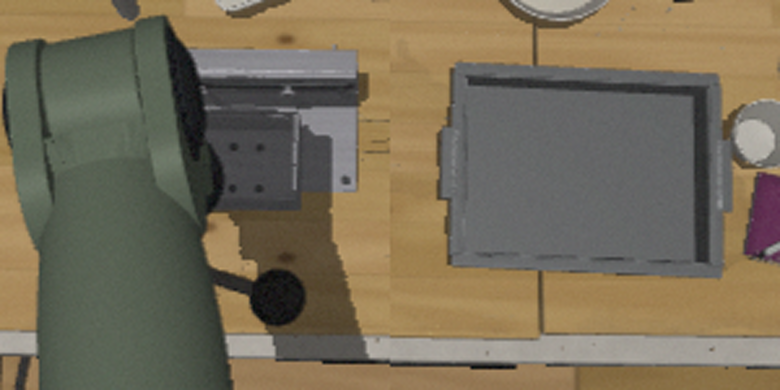

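View pics/s7.png

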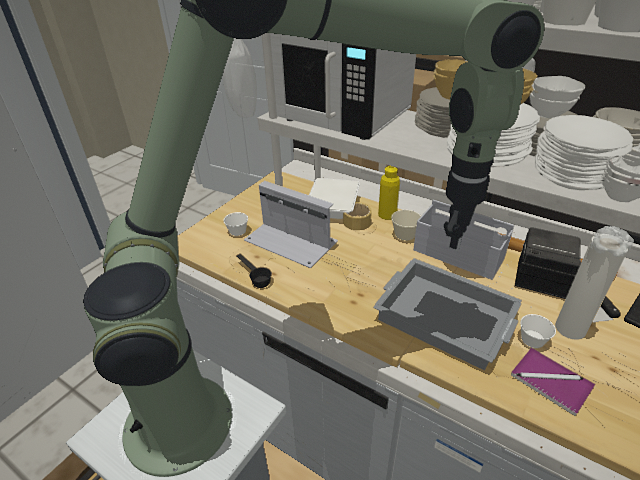

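View pics/w6.png

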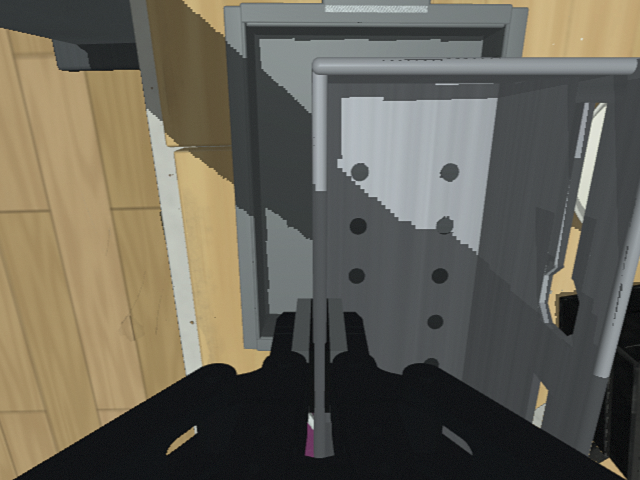

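View pics/t7.png

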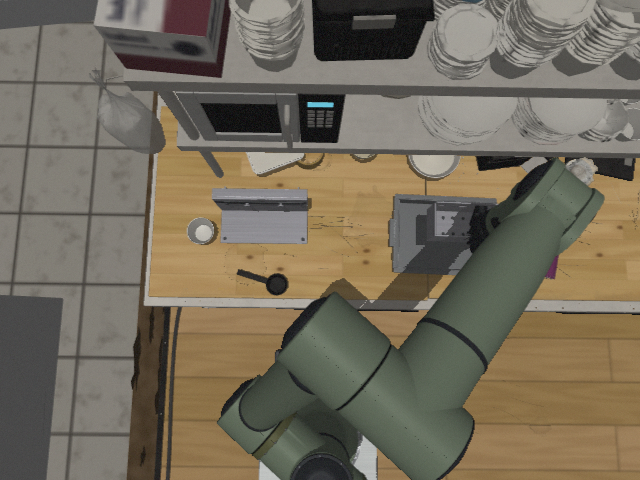

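Run:
```python
from h import *
P=[ray('top',uv,.004) for uv in [(400,267.3),(400,202.7),(487.3,206.5),(487.3,270.8)]]
for p in P: print(p.round(4))
print(np.mean(P,0), np.degrees(np.arctan2(-(P[0]-P[3])[0],(P[0]-P[3])[1])),np.degrees(np.arctan2(-(P[1]-P[2])[0],(P[1]-P[2])[1])))
```

```text
[ 0.4671 -0.2288  0.004 ]
[ 0.6563 -0.2317  0.004 ]
[ 0.6486 -0.4875  0.004 ]
[ 0.4603 -0.4793  0.004 ]
[ 0.5580981  -0.35678934  0.004     ] -1.5423872357423067 -1.717634210357075
```

Run:
```python
from h import *
bot.move_linear([.520,-.356,.200],speed=.12)
bot.move_linear([.520,-.356,.075],speed=.1,until_force=9)
print(bot.read_ft_force().round(2))
r=bot.move_linear([.520,-.356,.045],speed=.015,until_force=3)
print(r,bot.read_ft_force().round(2),bot.read_moment().round(2),bot.read_position().round(5),bot.read_clock())
snap('scene','s8');snap('wrist','w8')
```

```text
[-0.32  0.02 -4.83]
True [0.17 0.57 6.51] [-0.02 -0.03 -0.04] [ 0.51995 -0.35604  0.05005] 19.6417
```

View pics/s8.png

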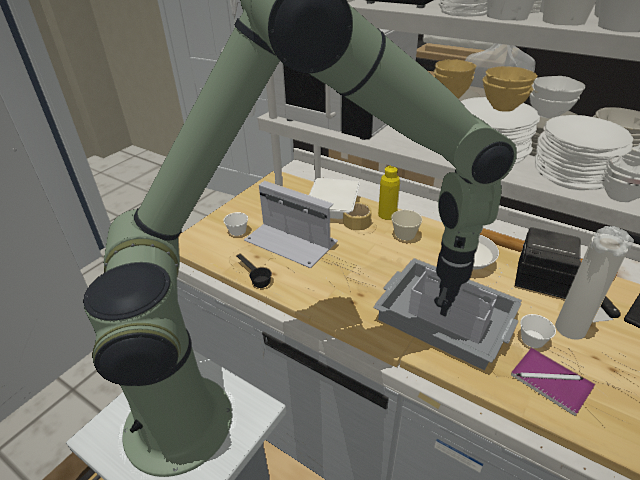

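View pics/w8.png

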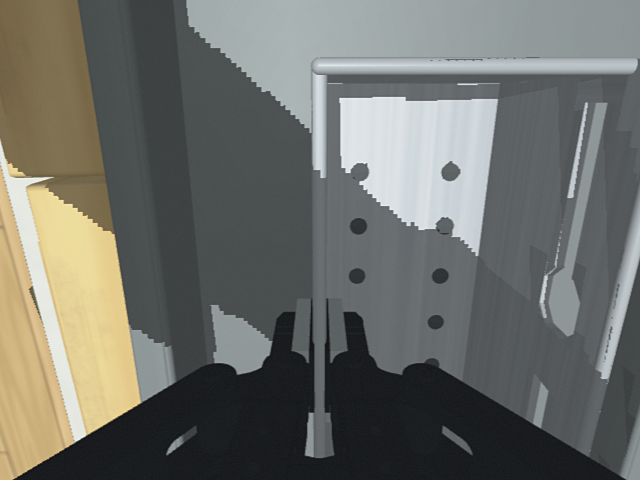

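Seated on the tub floor at the expected height (TCP z 0.050 m). Next I release and retreat.

Run:
```python
from h import *
bot.set_gripper(0.12)
print(bot.read_ft_force().round(2)); bot.set_gripper(0.25)
bot.move_linear([.520,-.356,.16],speed=.08,until_force=8)
print(bot.read_ft_force().round(2))
bot.move_linear([.45,-.2,.33],speed=.2)
bot.move_pose([.40,0.02,.35],quat(frame([0,0,-1],[0,1,0])))
snap('scene','s9');snap('top','t9');print(bot.read_clock(),bot.read_position())
f=lambda n,b:cv2.resize(cv2.imread(n)[b[0]:b[1],b[2]:b[3]],(400,300),interpolation=cv2.INTER_CUBIC)
cv2.imwrite('pics/f9.png',np.vstack([np.hstack([f('pics/t9.png',(160,310,170,370)),f('pics/t9.png',(160,310,360,560))]),np.hstack([f('pics/s9.png',(170,320,210,410)),f('pics/s9.png',(230,380,350,550))])]))
```

```text
[-0.88 -0.13 -0.56]
[ 0.28 -0.2   0.56]
24.1667 [0.40061286 0.01890087 0.34963273]
```

View pics/f9.png

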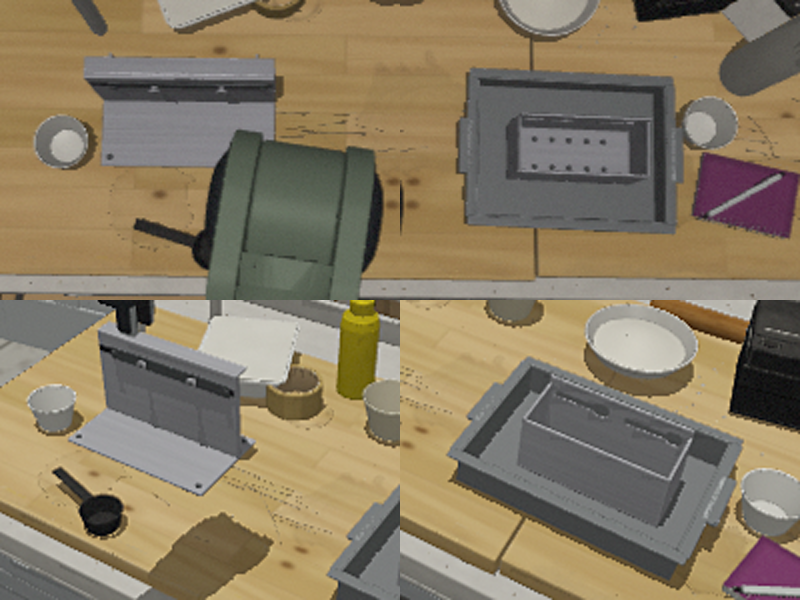

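```bash
python3 -c "
from cell import bot
bot.close_job();print(bot.read_clock())"
```

```text
the job is handed in; nothing more can be done
the job is handed in; nothing more can be done
```

The holder is off the stand and standing upright in the wash-up tub. I handed the job in shortly after 24.2 s on the robot's clock, against the 51 s limit.

- **Removal:** I pinched the front wall and slid the holder 22 mm along its +y, a distance measured from a wrist picture of the keyholes. A second picture showed the stud head in the wide end of the +y keyhole, the only one in view. It then drew off along −x without catching, with wrist forces of about 6 N or less.
- **Placing:** It met the tub floor at the expected height, with a force reading of about 6.5 N. I released it and backed the arm clear.
- **Last checks:** The final pictures show the holder upright in the middle of the tub, its long side along the tub's. The stand's foot corner is within a pixel of where it started (1 px is about 3 mm). By eye the dip cup and scoop are where they were; the arm partly hid the scoop in the top picture, but the scene picture shows it whole.
- **Small disagreement:** Right after gripping, the wrist read about 5–6 N sideways from a slight off-centre grasp. I relieved it before sliding, and the stand did not move.

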